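Find the rattling tin and hand it over

TASK

One of the three sealed craft tins has a loose steel ball in it; the other two are packed tight. Lift each tin by its handle and give it a brisk shake above the table, in the order blue, yellow, red, standing the silent ones back upright where they came from; then hold the one that rattles out over the middle of the green mat, upright and still, its underside a good 10 cm above the table, and finish while still holding it there. Leave the glue, tape, pen cup and brush alone.

Things in the scene. Friction and masses are not known exactly. Their poses are not given: they have to be found in the camera images.
- tin_blue_handle (a point): grip point on the black bar handle of the blue-lidded tin, 82 mm above the tin's underside. The bar stands on the middle of the lid: 60 mm long (this point's x axis), 18 mm thick (y axis), from 60 to 96 mm above the underside; z up. The sealed aluminium drum is 112 mm across, 60 mm tall; with contents 400 to 610 g, and weight does not tell which one rattles
- tin_blue_center (a point): middle of the blue-lidded drum, 30 mm above its underside; axes as its handle. Hollow, 100 mm across inside, flat floor. Two tins are packed full (play 1 mm); one holds a 40 mm steel ball, 220 to 300 g, that rolls (from about 6 degrees of tilt), runs to the leading wall when a brisk stroke stops, knocks and soon rests by it, up to 30 mm off the middle: 0.06 to 0.09 N m on the wrist, to that side
- tin_yellow_handle (a point): grip point on the black bar handle of the yellow-lidded tin, 82 mm above the tin's underside. The bar stands on the middle of the lid: 60 mm long (this point's x axis), 18 mm thick (y axis), from 60 to 96 mm above the underside; z up. The sealed aluminium drum is 112 mm across, 60 mm tall; with contents 400 to 610 g, and weight does not tell which one rattles
- tin_yellow_center (a point): middle of the yellow-lidded drum, 30 mm above its underside; axes as its handle. Hollow, 100 mm across inside, flat floor. Two tins are packed full (play 1 mm); one holds a 40 mm steel ball, 220 to 300 g, that rolls (from about 6 degrees of tilt), runs to the leading wall when a brisk stroke stops, knocks and soon rests by it, up to 30 mm off the middle: 0.06 to 0.09 N m on the wrist, to that side
- tin_red_handle (a point): grip point on the black bar handle of the red-lidded tin, 82 mm above the tin's underside. The bar stands on the middle of the lid: 60 mm long (this point's x axis), 18 mm thick (y axis), from 60 to 96 mm above the underside; z up. The sealed aluminium drum is 112 mm across, 60 mm tall; with contents 400 to 610 g, and weight does not tell which one rattles
- tin_red_center (a point): middle of the red-lidded drum, 30 mm above its underside; axes as its handle. Hollow, 100 mm across inside, flat floor. Two tins are packed full (play 1 mm); one holds a 40 mm steel ball, 220 to 300 g, that rolls (from about 6 degrees of tilt), runs to the leading wall when a brisk stroke stops, knocks and soon rests by it, up to 30 mm off the middle: 0.06 to 0.09 N m on the wrist, to that side
- mat_top (a point): centre of the top of the round green hand-over mat, 120 mm across, 3 mm thick, fixed to the table beyond the tins, with a white dot in the middle
- glue: bystander, leave alone: yellow glue bottle with a red cap, 38 mm across, 105 mm tall; origin at the centre of its underside
- tape: bystander, leave alone: roll of pale tape lying flat, 92 mm across, 22 mm high; origin at the centre of its underside
- pencup: bystander, leave alone: white ceramic pen cup, 76 mm across, 95 mm tall; origin at the centre of its underside
- brush: bystander, leave alone: small paste brush lying on the table, about 15 to 20 cm long; origin at its underside
Not all that is in view belongs to the job. Of the things that look like the part that bears mat_top, take the one that is farthest to the robot's right at the start.

How it is judged:
By the outcome, as a careful person would: the job done as asked, in the order asked, and still so for the second after the job is handed in, while the arm keeps its last pose, push and grip.
It also fails if it takes over 72 s, if anything falls off the work surface, if the arm or the gripper's body presses on something with over 40 N, if the wrist force passes 120 N, or if a joint passes its speed limit or range.

ROBOT

A 6-joint arm with a two-finger parallel gripper is mounted at the origin on the work surface. World frame = base frame: x ahead of the robot, y to its left, z up, the work surface at z = 0. Lengths are in m, angles in rad, forces in N, time in s.
With the tool pointing down it reaches from about 0.35 to 0.85 m from the base axis. Payload 8.1 kg.
Tool frame: the origin (TCP) lies at the very end of the fingers, on their centre line; the grasp point (between the pads) lies 19 mm behind it; z points along the fingers, y is the direction in which the jaws open and shut (so a half turn about z gives the same grasp; the last joint's range is limited). The gripper opens to 93 mm and grips with 3 to 60 N. Pads are 15 mm wide; open, the fingers measure 128 mm over their backs; the gripper's body (75 mm by 188 mm) begins 65 mm behind the grasp point.
Start: joints at [1.061, 0.13, 1.488, -0, 1.523, -0.085], TCP at [0.247, 0.547, 0.219] pointing down, gripper open.
Joint ranges: [-2.96, 2.96], [-0.89, 2.26], [0.02, 2.5], [-1.34, 4.48], [0, 2.73], [-2.66, 2.66]. Speed limits (rad/s): [2.39, 2.39, 2.79, 3.14, 3.14, 3.14].

INTERFACE

Orientations are given as a unit quaternion [x, y, z, w].
In Python, from cell import monitor, get_image, camera_info, ticket gives the robot as it stands.
- The arm moves only by the tool step_arm, never from a script. Its argument "moves" is a list of rows, each an object of numbers: "x", "y", "z": the shift along the tool's x, y, z in cm; "spin": the turn about the tool's z in rad; "claw": the opening, from 0 (shut) to 1 (fully open). In form: [{"x": .., "y": .., "z": .., "spin": .., "claw": ..}, ...]. A call has 1 to 10 rows; each row is the pose to reach, as a shift and turn from the pose measured when the call began, along the tool's axes at that moment; what a row does not reach only later rows make up. A row lasts 1/8 s, in which the tool goes at most 62.5 mm and 10.7 degrees, less where a joint would pass 70% of its speed; a pose out of reach is approached as far as the arm can. A call with a gripper value outside its range is refused whole. The fingers move at their own pace and stop on an object; the grip force is fixed at half the most. Time passes only in rows, so rows that repeat a pose let the fingers close. It gives the time, the measured TCP pose, the force and the opening at its end, in the units of the state.
- monitor.observe(): the state, without advancing time (a new reading comes with each control period).
- get_image(name): name is "side" or "top" or "wrist"; returns the picture (480x640x3 uint8, red, green, blue); there is no depth.
- camera_info(name): a dict with "mtx" (3x3 intrinsics, pixels), "distortion" ([k1, k2, p1, p2, k3] as OpenCV has them; the pictures are not rectified), "rvec" (rotation vector, rad) and "tvec" (3), from world to camera coordinates, as OpenCV has them. Camera axes: x right, y down, z forward; pixel columns grow to the right and rows downward; lengths in m; the calibration is good to about 2 mm. A picture is of the moment at which its call begins: read the wrist's pose just before it. camera_info takes no time and is no camera call; for the wrist camera it gives the pose at the moment of the call.
- ticket.finish_job(): hands the job in, once; it reports no verdict.
The state is a dict: "clock": time; "joint_positions": joint angles; "dq": joint speeds; "joint_torque": joint torques, N m; "tool_pos": TCP position; "tool_rot": TCP orientation; "ft_force": force on the tool from outside, world axes, zero at the start; "torque": the same for the moment, N m; "width": finger opening in m.
Only numpy, scipy, OpenCV 4.12 (cv2) and the standard library are available. Lean on these libraries where they do the work, as an engineer would, in place of code of your own. Each camera call takes 0.05 s, during which the arm holds its last target. There are 200 camera calls.

## Working session

There is one attempt and no reset: what is moved stays moved. The work goes in short steps, Python scripts to look and compute and a tool call to move; the robot and the scene stay as the last step left them, time stands still between calls to the robot, and variables do not carry over. Pictures are saved under pics/ and viewed, about 8 in all and at most 12, crops included, and the job is handed in when it is done.

Besides the shell and the picture viewer there is one more tool, called after "Call:" as name(argument=value, ...), one argument or row to a line, values as JSON. step_arm: Moves the arm, as the interface text tells. Its arguments: {"type":"object","properties":{"moves":{"type":"array"}},"required":["moves"]}

```bash
ls; mkdir -p pics; python3 - <<'E'
from cell import monitor,get_image,camera_info
import cv2
s=monitor.observe();print(s)
for n in("top","side"):
    cv2.imwrite(f"pics/{n}0.png",get_image(n)[:,:,::-1]);c=camera_info(n);print(n,{k:__import__('numpy').round(v,4).tolist() for k,v in c.items()})
E
```

```text
pics
{'clock': 0.0, 'joint_positions': array([ 1.06059959e+00,  1.31140800e-01,  1.48927073e+00,  1.35108993e-05,
        1.52297867e+00, -8.54254504e-02]), 'dq': array([-0.00230424, -0.00206033, -0.00081403,  0.00012259, -0.00016996,
        0.0024959 ]), 'joint_torque': array([-1.83708202e-03, -5.59809959e+01, -4.91773939e+01,  7.66518968e-02,
        3.49055976e-02, -1.60536720e-04]), 'tool_pos': array([0.2469828 , 0.54619603, 0.21760429]), 'tool_rot': array([ 2.10792774e-01,  9.77530357e-01, -8.57230547e-04, -2.70176049e-04]), 'ft_force': array([-0.20063824, -0.62581756,  0.0860391 ]), 'torque': array([ 0.01248486,  0.00988401, -0.04129171]), 'width': 0.09345946441481245}
top {'mtx': [[476.6202, 0.0, 318.6167], [0.0, 476.6202, 232.534], [0.0, 0.0, 1.0]], 'distortion': [0.0, 0.0, 0.0, 0.0, 0.0], 'rvec': [2.1387, -2.1708, 0.1322], 'tvec': [0.0772, 0.536, 1.3961]}
side {'mtx': [[549.043, 0.0, 314.6983], [0.0, 549.043, 230.777], [0.0, 0.0, 1.0]], 'distortion': [-0.1387, 0.0, 0.0, 0.0, 0.0], 'rvec': [0.3302, -2.711, 1.2814], 'tvec': [0.5309, 0.0862, 1.4282]}
```

View pics/top0.png

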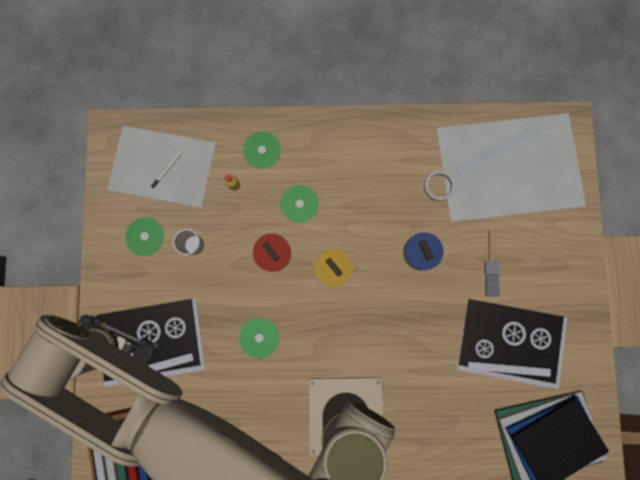

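View pics/side0.png

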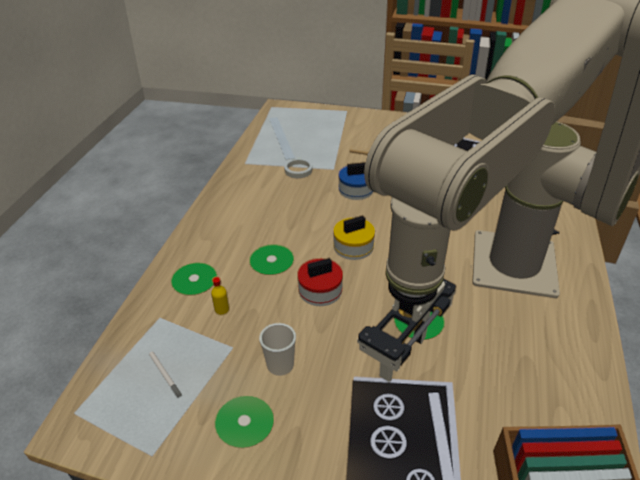

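The top view shows four green mats at (262,150), (299,204), (145,237) and (259,338). The blue tin is at (424,251), yellow at (334,268) and red at (272,252). The mat farthest to the robot's right looks like (299,204), and I'll check that in numbers and in a close crop.

```bash
cat > h.py <<'E'
import numpy as np,cv2
from cell import monitor,get_image,camera_info
def ray(c,uv,z):
    p=cv2.undistortPoints(np.array([[uv]],float),c["mtx"],c["distortion"])[0,0]
    R=cv2.Rodrigues(np.array(c["rvec"],float))[0];o=-R.T@np.array(c["tvec"]).ravel();d=R.T@np.array([*p,1])
    return (o+d*(z-o[2])/d[2])
def camc(n):
    c=camera_info(n);return {k:np.array(v,float) for k,v in c.items()}
E
python3 - <<'E'
from h import *
c=camc("top");im=cv2.imread("pics/top0.png");hsv=cv2.cvtColor(im,cv2.COLOR_BGR2HSV)
for m in [(262,150),(299,204),(145,237),(259,338)]:
    print("mat",m,ray(c,m,.003).round(3))
g=im.astype(int).max(2)
for n,(u,v) in dict(blue=(426,250),yellow=(334,267),red=(271,251)).items():
    r=np.zeros(g.shape,np.uint8);cv2.circle(r,(u,v),13,1,-1)
    thr=58 
    k=((g<thr)&(r>0)).astype(np.uint8)
    q=np.argwhere(k)[:,::-1].astype(np.float32);ctr=q.mean(0);
    P=np.array([ray(c,p,.096)[:2] for p in q]);m=P.mean(0);w,V=np.linalg.eigh(np.cov(P.T));a=V[:,1]
    lid=ray(c,dict(blue=(424,251),yellow=(334,268),red=(272,252))[n],.06)
    print(n,len(q),ctr,m.round(4),"sd",np.sqrt(w).round(4),"yaw",np.degrees(np.arctan2(a[1],a[0])).round(1),"lid",lid.round(3))
a=cv2.resize(im[170:300,225:465],None,fx=3.3,fy=3.3,interpolation=cv2.INTER_CUBIC);cv2.imwrite("pics/crop1.png",a)
E
```

```text
mat (262, 150) [0.805 0.243 0.003]
mat (299, 204) [0.631 0.129 0.003]
mat (145, 237) [0.535 0.602 0.003]
mat (259, 338) [0.227 0.252 0.003]
blue 138 [425.63043 250.10146] [ 0.4741 -0.2355] sd [0.0061 0.0159] yaw -157.3 lid [ 0.475 -0.239  0.06 ]<stdin>:10: RuntimeWarning: Mean of empty slice.
  ret = um.true_divide(
<stdin>:11: RuntimeWarning: Mean of empty slice.
  ret = ret.dtype.type(ret / rcount)
  avg = a.mean(axis, **keepdims_kw)
<stdin>:11: RuntimeWarning: Degrees of freedom <= 0 for slice
  c *= np.true_divide(1, fact)
  c *= np.true_divide(1, fact)
Traceback (most recent call last):
ValueError: not enough values to unpack (expected 2, got 0)

During handling of the above exception, another exception occurred:

Traceback (most recent call last):
numpy.linalg.LinAlgError: 0-dimensional array given. Array must be at least two-dimensional
```

```bash
cat > hd.py <<'E'
from h import *
def handle(im,c,u,v,rad=13,z=.096):
    g=im.max(2);r=np.zeros(g.shape,np.uint8);cv2.circle(r,(u,v),rad,1,-1)
    t,_=cv2.threshold(g[r>0],0,255,cv2.THRESH_OTSU)
    q=np.argwhere((g<=t)&(r>0))[:,::-1].astype(np.float32)
    P=np.array([ray(c,p,z)[:2] for p in q]);m=P.mean(0);w,V=np.linalg.eigh(np.cov(P.T));a=V[:,1]
    return t,len(q),q.mean(0).round(1),m.round(4),"sd",np.sqrt(w).round(4),"yaw",(np.degrees(np.arctan2(a[1],a[0]))%180).round(1)
E
python3 - <<'E'
from hd import *
c=camc("top");im=cv2.imread("pics/top0.png")
for n,(u,v) in dict(blue=(426,250),yellow=(334,267),red=(271,251)).items():
    print(n,handle(im,c,u,v),"lid",ray(c,dict(blue=(424,251),yellow=(334,268),red=(272,252))[n],.06).round(3))
a=cv2.resize(im[170:300,225:465],None,fx=3.3,fy=3.3,interpolation=cv2.INTER_CUBIC);cv2.imwrite("pics/crop1.png",a)
E
```

```text
blue (78.0, 180, array([425.8, 250. ], dtype=float32), array([ 0.4743, -0.236 ]), 'sd', array([0.0072, 0.017 ]), 'yaw', np.float64(21.4)) lid [ 0.475 -0.239  0.06 ]
yellow (112.0, 127, array([333.6, 266.7], dtype=float32), array([0.4306, 0.0278]), 'sd', array([0.0051, 0.0167]), 'yaw', np.float64(38.4)) lid [0.429 0.026 0.06 ]
red (95.0, 131, array([270.3, 251.1], dtype=float32), array([0.478 , 0.2077]), 'sd', array([0.0051, 0.0174]), 'yaw', np.float64(35.8)) lid [0.478 0.207 0.06 ]
```

View pics/crop1.png

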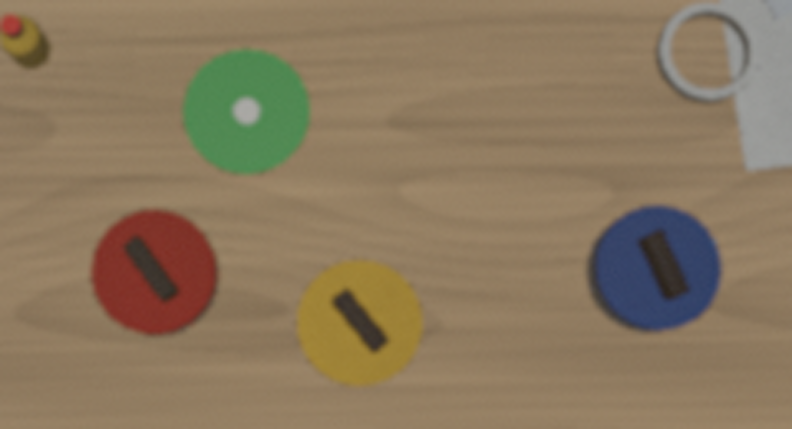

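The crop confirms the choice: the green mat with its white dot is at crop (247,111), and all three handles are clear. The mat is at about (0.631, 0.129), beyond the tins. Next I'll go above the blue tin.

```bash
cat > go.py <<'E'
from h import *
from scipy.spatial.transform import Rotation as Ro
import sys
def go(x,y,z,yaw):
    s=monitor.observe();R=Ro.from_quat(s["tool_rot"]).as_matrix()
    d=R.T@(np.array([x,y,z])-s["tool_pos"])*100
    cur=np.degrees(np.arctan2(R[1,0],R[0,0]));sp=-((yaw-cur+180)%360-180)
    print("t",round(s["clock"],2),"pos",s["tool_pos"].round(4),"yaw",cur.round(1),"zax",R[:,2].round(3),"q",s["joint_positions"].round(2),"w",round(s["width"],4))
    print("F",s["ft_force"].round(2),"T",s["torque"].round(3))
    print("cm",d.round(2),"spin",np.radians(sp).round(3))
if __name__=="__main__": go(*map(float,sys.argv[1:]))
E
python3 go.py .4743 -.236 .2 21.7
```

```text
t 0.1 pos [0.247  0.5463 0.2177] yaw 155.7 zax [-0.001 -0.001 -1.   ] q [ 1.06  0.13  1.49  0.    1.52 -0.09] w 0.0931
F [-0.83  0.34  0.35] T [ 0.028  0.003 -0.01 ]
cm [-52.95 -61.9    1.86] spin 2.338
```

Call:
step_arm(
  moves=[
    {"x":-4,"y":-4.7,"z":0.2,"spin":0.18},
    {"x":-8,"y":-9.4,"z":0.4,"spin":0.36},
    {"x":-12,"y":-14,"z":0.5,"spin":0.54},
    {"x":-16,"y":-18.7,"z":0.6,"spin":0.72},
    {"x":-20,"y":-23.4,"z":0.8,"spin":0.9},
    {"x":-24,"y":-28,"z":1,"spin":1.08},
    {"x":-28,"y":-32.7,"z":1,"spin":1.26},
    {"x":-32,"y":-37.4,"z":1,"spin":1.44},
    {"x":-36,"y":-42,"z":1.2,"spin":1.6},
    {"x":-40,"y":-46.8,"z":1.2,"spin":1.78},
  ],
)

```text
schema error: expected keys x, y, z, spin, claw
```

```bash
python3 go.py .4743 -.236 .2 21.7
```

```text
t 0.1 pos [0.247  0.5463 0.2177] yaw 155.7 zax [-0.001 -0.001 -1.   ] q [ 1.06  0.13  1.49  0.    1.52 -0.09] w 0.0931
F [-0.83  0.34  0.35] T [ 0.028  0.003 -0.01 ]
cm [-52.95 -61.9    1.86] spin 2.338
```

Call:
step_arm(
  moves=[
    {"x":-4,"y":-4.7,"z":0.2,"spin":0.18,"claw":1},
    {"x":-8,"y":-9.4,"z":0.4,"spin":0.36,"claw":1},
    {"x":-12,"y":-14,"z":0.5,"spin":0.54,"claw":1},
    {"x":-16,"y":-18.7,"z":0.6,"spin":0.72,"claw":1},
    {"x":-20,"y":-23.4,"z":0.8,"spin":0.9,"claw":1},
    {"x":-24,"y":-28,"z":1,"spin":1.08,"claw":1},
    {"x":-28,"y":-32.7,"z":1,"spin":1.26,"claw":1},
    {"x":-32,"y":-37.4,"z":1,"spin":1.44,"claw":1},
    {"x":-36,"y":-42,"z":1.2,"spin":1.6,"claw":1},
    {"x":-40,"y":-46.8,"z":1.2,"spin":1.78,"claw":1},
  ],
)

```text
clock: 1.35
tool_pos: [0.4185, -0.047, 0.2062]
tool_rot: [0.894, 0.449, -0.001, 0.0]
ft_force: [1.1, 0.5, -0.3]
width: 0.0927
```

```bash
python3 go.py .4743 -.236 .2 21.7
```

```text
t 1.35 pos [ 0.4185 -0.047   0.2062] yaw 53.3 zax [-0.001 -0.001 -1.   ] q [-0.23 -0.37  1.97 -0.    1.54  0.41] w 0.0927
F [ 1.05  0.47 -0.34] T [-0.088  0.116 -0.039]
cm [-11.83  15.76   0.64] spin 0.552
```

Call:
step_arm(
  moves=[
    {"x":-3.5,"y":4.7,"z":0.2,"spin":0.18,"claw":1},
    {"x":-7,"y":9.4,"z":0.4,"spin":0.36,"claw":1},
    {"x":-10.5,"y":14,"z":0.6,"spin":0.54,"claw":1},
    {"x":-11.8,"y":15.8,"z":0.6,"spin":0.55,"claw":1},
    {"x":-11.8,"y":15.8,"z":0.6,"spin":0.55,"claw":1},
  ],
)

```text
clock: 1.98
tool_pos: [0.4744, -0.2372, 0.1995]
tool_rot: [0.982, 0.188, -0.001, 0.0]
ft_force: [-0.4, 0.6, 0.4]
width: 0.0928
```

```bash
cat > wl.py <<'E'
from hd import *
import sys
c=camc("wrist");im=get_image("wrist")[:,:,::-1].copy();cv2.imwrite(f"pics/{sys.argv[1]}.png",im)
print({k:v.round(3).tolist() for k,v in c.items() if k in("mtx","distortion")})
R=cv2.Rodrigues(c["rvec"])[0];print("cam at",(-R.T@c["tvec"].ravel()).round(3))
p=np.array(list(map(float,sys.argv[2:5])));print(cv2.projectPoints(p[None],c["rvec"],c["tvec"],c["mtx"],c["distortion"])[0].ravel().round(1))
E
python3 go.py .4743 -.236 .066 21.7; python3 wl.py wb .4743 -.236 .096
```

```text
t 1.98 pos [ 0.4744 -0.2372  0.1995] yaw 21.7 zax [-0.002 -0.    -1.   ] q [-0.56 -0.05  1.71 -0.    1.48  0.63] w 0.0928
F [-0.43  0.58  0.39] T [-0.008  0.127 -0.052]
cm [ 0.06 -0.11 13.35] spin 0.0
{'mtx': [[349.587, 0.0, 321.062], [0.0, 349.587, 235.461], [0.0, 0.0, 1.0]], 'distortion': [-0.007, 0.0, 0.0, 0.0, 0.0]}
cam at [ 0.552 -0.206  0.366]
[319.7 234.3]
```

View pics/wb.png

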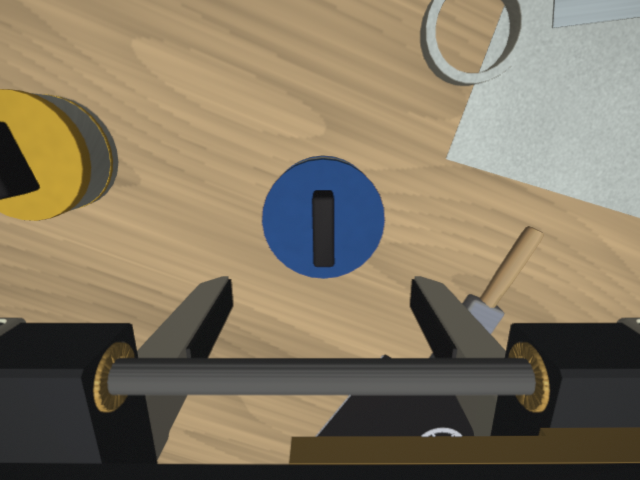

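The wrist view shows the blue handle at about (323,230), square to the jaws and about 2 mm to the right of the estimate. I'll descend and grip.

Call:
step_arm(
  moves=[
    {"x":0,"y":0.1,"z":5,"spin":0,"claw":1},
    {"x":0,"y":0.1,"z":9,"spin":0,"claw":0.8},
    {"x":0,"y":0.1,"z":12,"spin":0,"claw":0.6},
    {"x":0,"y":0.1,"z":13.3,"spin":0,"claw":0.5},
    {"x":0,"y":0.1,"z":13.4,"spin":0,"claw":0.4},
    {"x":0,"y":0.1,"z":13.4,"spin":0,"claw":0},
    {"x":0,"y":0.1,"z":13.4,"spin":0,"claw":0},
    {"x":0,"y":0.1,"z":13.4,"spin":0,"claw":0},
    {"x":0,"y":0.1,"z":13.4,"spin":0,"claw":0},
  ],
)

```text
clock: 3.15
tool_pos: [0.4749, -0.2374, 0.0663]
tool_rot: [0.982, 0.189, -0.001, 0.0]
ft_force: [-0.7, 0.2, 1.0]
width: 0.0178
```

```bash
python3 go.py .4743 -.236 .066 21.7
```

```text
t 3.15 pos [ 0.4749 -0.2374  0.0663] yaw 21.8 zax [-0.001 -0.001 -1.   ] q [-0.56  0.07  1.84 -0.    1.23  0.63] w 0.0178
F [-0.67  0.18  1.04] T [ 0.045  0.14  -0.005]
cm [-0.   -0.15  0.03] spin 0.001
```

Gripped at a width of 17.8 mm. I'll lift, then shake along the jaw axis and compare wrist torque at the two ends.

Call:
step_arm(
  moves=[
    {"x":0,"y":0,"z":-3,"spin":0,"claw":0},
    {"x":0,"y":0,"z":-7,"spin":0,"claw":0},
    {"x":0,"y":0,"z":-11,"spin":0,"claw":0},
    {"x":0,"y":0,"z":-12,"spin":0,"claw":0},
    {"x":0,"y":0,"z":-12,"spin":0,"claw":0},
  ],
)

```text
clock: 3.78
tool_pos: [0.4749, -0.2372, 0.1855]
tool_rot: [0.982, 0.189, -0.001, 0.0]
ft_force: [-0.1, 0.6, -4.5]
width: 0.0177
```

Call:
step_arm(
  moves=[
    {"x":0,"y":5,"z":0,"spin":0,"claw":0},
    {"x":0,"y":0,"z":0,"spin":0,"claw":0},
    {"x":0,"y":-5,"z":0,"spin":0,"claw":0},
    {"x":0,"y":0,"z":0,"spin":0,"claw":0},
    {"x":0,"y":6,"z":0,"spin":0,"claw":0},
    {"x":0,"y":6,"z":0,"spin":0,"claw":0},
    {"x":0,"y":6,"z":0,"spin":0,"claw":0},
    {"x":0,"y":6,"z":0,"spin":0,"claw":0},
  ],
)

```text
clock: 4.78
tool_pos: [0.4965, -0.2918, 0.1845]
tool_rot: [0.982, 0.189, -0.001, -0.0]
ft_force: [-0.2, -0.5, -5.1]
width: 0.018
```

```bash
cat > tq.py <<'E'
from h import *
from scipy.spatial.transform import Rotation as Ro
T=[];F=[]
for i in range(10):
    get_image("top");s=monitor.observe();R=Ro.from_quat(s["tool_rot"]).as_matrix()
    T.append(R.T@s["torque"]);F.append(s["ft_force"])
T=np.array(T);print("t",round(s["clock"],2),"pos",s["tool_pos"].round(4),"w",s["width"].round(4),"tilt",np.degrees(np.arccos(-R[2,2])).round(2),"yaw",np.degrees(np.arctan2(R[1,0],R[0,0])).round(1));print("tooltorque",T.mean(0).round(3),"sd",T.std(0).round(3),"F",np.mean(F,0).round(2))
E
python3 tq.py
```

```text
Traceback (most recent call last):
  File "tq.py", line 7, in <module>
    T=np.array(T);print("t",round(s["clock"],2),"pos",s["tool_pos"].round(4),"w",s["width"].round(4),"tilt",np.degrees(np.arccos(-R[2,2])).round(2),"yaw",np.degrees(np.arctan2(R[1,0],R[0,0])).round(1));print("tooltorque",T.mean(0).round(3),"sd",T.std(0).round(3),"F",np.mean(F,0).round(2))
                                                                                 ^^^^^^^^^^^^^^^^
AttributeError: 'float' object has no attribute 'round'
```

Call:
step_arm(
  moves=[
    {"x":0,"y":-6,"z":0,"spin":0,"claw":0},
    {"x":0,"y":-12,"z":0,"spin":0,"claw":0},
    {"x":0,"y":-12,"z":0,"spin":0,"claw":0},
    {"x":0,"y":-12,"z":0,"spin":0,"claw":0},
    {"x":0,"y":-12,"z":0,"spin":0,"claw":0},
  ],
)

```text
clock: 5.9
tool_pos: [0.4532, -0.1824, 0.1861]
tool_rot: [0.982, 0.189, -0.0, 0.001]
ft_force: [-0.8, -0.3, -4.5]
width: 0.0182
```

```bash
python3 tq.py; python3 go.py .4749 -.2374 .0663 21.8
```

```text
t 6.4 pos [ 0.4526 -0.1815  0.1856] yaw 21.8 zax [-0.001 -0.001 -1.   ] q [-0.49 -0.16  1.84 -0.    1.47  0.71] w 0.0181
F [ 0.16 -0.08 -4.36] T [-0.015  0.14  -0.01 ]
cm [1.000e-02 6.010e+00 1.193e+01] spin -0.0Traceback (most recent call last):
  File "tq.py", line 7, in <module>
    T=np.array(T);print("t",round(s["clock"],2),"pos",s["tool_pos"].round(4),"w",s["width"].round(4),"tilt",np.degrees(np.arccos(-R[2,2])).round(2),"yaw",np.degrees(np.arctan2(R[1,0],R[0,0])).round(1));print("tooltorque",T.mean(0).round(3),"sd",T.std(0).round(3),"F",np.mean(F,0).round(2))
                                                                                 ^^^^^^^^^^^^^^^^
AttributeError: 'float' object has no attribute 'round'
```

```bash
sed -i 's/s\["width"\].round(4)/round(s["width"],4)/' tq.py; python3 tq.py
```

```text
t 6.9 pos [ 0.4526 -0.1814  0.1857] w 0.0181 tilt 0.08 yaw 21.8
tooltorque [ 0.036 -0.154 -0.005] sd [0.038 0.029 0.024] F [-0.09 -0.03 -4.4 ]
```

Call:
step_arm(
  moves=[
    {"x":0,"y":6,"z":0,"spin":0,"claw":0},
    {"x":0,"y":12,"z":0,"spin":0,"claw":0},
    {"x":0,"y":12,"z":0,"spin":0,"claw":0},
    {"x":0,"y":12,"z":0,"spin":0,"claw":0},
    {"x":0,"y":12,"z":0,"spin":0,"claw":0},
  ],
)

```text
clock: 7.52
tool_pos: [0.4971, -0.292, 0.1861]
tool_rot: [0.982, 0.189, -0.0, 0.0]
ft_force: [0.2, -0.2, -4.1]
width: 0.0176
```

```bash
python3 tq.py; python3 go.py .4749 -.2374 .0663 21.8
```

```text
t 8.03 pos [ 0.4972 -0.2928  0.1859] w 0.0177 tilt 0.08 yaw 21.8
tooltorque [ 0.028 -0.125  0.009] sd [0.031 0.023 0.017] F [ 0.29  0.03 -4.25]
t 8.03 pos [ 0.4972 -0.2928  0.1859] yaw 21.8 zax [-0.001 -0.001 -1.   ] q [-0.62  0.09  1.6  -0.    1.46  0.57] w 0.0177
F [-0.55 -0.35 -3.9 ] T [-0.05   0.141  0.001]
cm [ 0.   -5.98 11.95] spin -0.0
```

The torque difference between the ends is about 0.01 N m, against an expected 0.12 or more, so blue is silent. I'll stand it back.

Call:
step_arm(
  moves=[
    {"x":0,"y":-3,"z":2,"spin":0,"claw":0},
    {"x":0,"y":-6,"z":6,"spin":0,"claw":0},
    {"x":0,"y":-6,"z":10,"spin":0,"claw":0},
    {"x":0,"y":-6,"z":11.3,"spin":0,"claw":0},
    {"x":0,"y":-6,"z":11.8,"spin":0,"claw":0},
    {"x":0,"y":-6,"z":11.9,"spin":0,"claw":0},
    {"x":0,"y":-6,"z":11.9,"spin":0,"claw":0},
  ],
)

```text
clock: 8.9
tool_pos: [0.4759, -0.2381, 0.0683]
tool_rot: [0.982, 0.189, 0.0, 0.001]
ft_force: [-0.5, -0.4, -4.4]
width: 0.0173
```

```bash
python3 go.py .4749 -.2374 .0663 21.8
```

```text
t 8.9 pos [ 0.4759 -0.2381  0.0683] yaw 21.8 zax [ 0.001 -0.003 -1.   ] q [-0.56  0.07  1.83 -0.    1.23  0.63] w 0.0173
F [-0.47 -0.43 -4.36] T [-0.038  0.141  0.005]
cm [-0.07 -0.1   0.2 ] spin -0.0
```

Still 2 mm up, so it's not resting on the table yet. I'll lower it, release and rise.

Call:
step_arm(
  moves=[
    {"x":-0.1,"y":-0.1,"z":0.2,"spin":0,"claw":0},
    {"x":-0.1,"y":-0.1,"z":0.2,"spin":0,"claw":0},
    {"x":-0.1,"y":-0.1,"z":0.2,"spin":0,"claw":0},
  ],
)

```text
clock: 9.28
tool_pos: [0.4758, -0.2382, 0.0679]
tool_rot: [0.982, 0.189, 0.002, 0.002]
ft_force: [1.2, -0.6, 5.8]
width: 0.0177
```

Call:
step_arm(
  moves=[
    {"x":0,"y":0,"z":0,"spin":0,"claw":0.3},
    {"x":0,"y":0,"z":0,"spin":0,"claw":0.5},
    {"x":0,"y":0,"z":0,"spin":0,"claw":0.7},
    {"x":0,"y":0,"z":0,"spin":0,"claw":0.8},
    {"x":0,"y":0,"z":-4,"spin":0,"claw":0.8},
    {"x":0,"y":0,"z":-9,"spin":0,"claw":1},
    {"x":0,"y":0,"z":-13,"spin":0,"claw":1},
  ],
)

```text
clock: 10.15
tool_pos: [0.4754, -0.2378, 0.1998]
tool_rot: [0.982, 0.189, 0.002, 0.003]
ft_force: [0.1, 0.1, 0.2]
width: 0.083
```

```bash
python3 go.py .4306 .0278 .2 38.4
```

```text
t 10.15 pos [ 0.4754 -0.2378  0.1998] yaw 21.8 zax [ 0.005 -0.005 -1.   ] q [-0.56 -0.05  1.71 -0.    1.48  0.63] w 0.083
F [0.06 0.11 0.2 ] T [-0.021  0.139  0.015]
cm [  5.69 -26.33  -0.16] spin -0.29
```

Call:
step_arm(
  moves=[
    {"x":1.3,"y":-6,"z":0,"spin":-0.1,"claw":1},
    {"x":2.6,"y":-12,"z":0,"spin":-0.2,"claw":1},
    {"x":3.9,"y":-18,"z":0,"spin":-0.29,"claw":1},
    {"x":5.2,"y":-24,"z":-0.1,"spin":-0.29,"claw":1},
    {"x":5.7,"y":-26.3,"z":-0.2,"spin":-0.29,"claw":1},
    {"x":5.7,"y":-26.3,"z":-0.2,"spin":-0.29,"claw":1},
  ],
)

```text
clock: 10.9
tool_pos: [0.4305, 0.029, 0.2005]
tool_rot: [0.944, 0.33, 0.002, 0.003]
ft_force: [-0.2, -0.4, 0.7]
width: 0.0933
```

```bash
cat > wh.py <<'E'
from hd import *
import sys
c=camc("wrist");im=get_image("wrist")[:,:,::-1].copy();cv2.imwrite(f"pics/{sys.argv[1]}.png",im)
u,v=cv2.projectPoints(np.array([[float(sys.argv[2]),float(sys.argv[3]),.09]]),c["rvec"],c["tvec"],c["mtx"],c["distortion"])[0].ravel().round().astype(int)
print((u,v),handle(im,c,int(u),int(v),50))
E
python3 wh.py wy .4306 .0278; python3 go.py .4306 .0278 .066 38.4
```

```text
(np.int64(321), np.int64(233)) (118.0, 1638, array([321.3, 229. ], dtype=float32), array([0.4347, 0.031 ]), 'sd', array([0.005 , 0.0184]), 'yaw', np.float64(38.2))
t 10.95 pos [0.4308 0.0279 0.2004] yaw 38.5 zax [ 0.005 -0.005 -1.   ] q [-0.05 -0.34  1.96 -0.    1.52  0.85] w 0.0928
F [-0.22 -0.59  0.06] T [-0.073  0.148 -0.101]
cm [-0.03 -0.1  13.44] spin 0.002
```

Call:
step_arm(
  moves=[
    {"x":0.1,"y":-0.1,"z":5,"spin":0,"claw":1},
    {"x":0.2,"y":-0.1,"z":9,"spin":0,"claw":0.8},
    {"x":0.2,"y":-0.1,"z":12,"spin":0,"claw":0.6},
    {"x":0.2,"y":-0.1,"z":13.3,"spin":0,"claw":0.5},
    {"x":0.2,"y":-0.1,"z":13.4,"spin":0,"claw":0.4},
    {"x":0.2,"y":-0.1,"z":13.4,"spin":0,"claw":0},
    {"x":0.2,"y":-0.1,"z":13.4,"spin":0,"claw":0},
    {"x":0.2,"y":-0.1,"z":13.4,"spin":0,"claw":0},
    {"x":0.2,"y":-0.1,"z":13.4,"spin":0,"claw":0},
  ],
)

```text
clock: 12.08
tool_pos: [0.4327, 0.0294, 0.0669]
tool_rot: [0.944, 0.33, 0.002, 0.003]
ft_force: [-1.1, 1.1, 9.6]
width: 0.018
```

Call:
step_arm(
  moves=[
    {"x":0,"y":0,"z":-3,"spin":0,"claw":0},
    {"x":0,"y":0,"z":-7,"spin":0,"claw":0},
    {"x":0,"y":0,"z":-11,"spin":0,"claw":0},
    {"x":0,"y":0,"z":-12,"spin":0,"claw":0},
    {"x":0,"y":0,"z":-12,"spin":0,"claw":0},
  ],
)

```text
clock: 12.7
tool_pos: [0.4318, 0.03, 0.1861]
tool_rot: [0.944, 0.33, 0.002, 0.003]
ft_force: [-0.5, -0.3, -5.9]
width: 0.018
```

Call:
step_arm(
  moves=[
    {"x":0,"y":5,"z":0,"spin":0,"claw":0},
    {"x":0,"y":0,"z":0,"spin":0,"claw":0},
    {"x":0,"y":-5,"z":0,"spin":0,"claw":0},
    {"x":0,"y":0,"z":0,"spin":0,"claw":0},
    {"x":0,"y":6,"z":0,"spin":0,"claw":0},
    {"x":0,"y":6,"z":0,"spin":0,"claw":0},
    {"x":0,"y":6,"z":0,"spin":0,"claw":0},
    {"x":0,"y":6,"z":0,"spin":0,"claw":0},
  ],
)

```text
clock: 13.7
tool_pos: [0.4681, -0.0163, 0.1853]
tool_rot: [0.944, 0.33, 0.001, 0.003]
ft_force: [-0.2, 0.6, -5.2]
width: 0.0176
```

```bash
python3 tq.py
```

```text
t 14.2 pos [ 0.4692 -0.0169  0.1866] w 0.0181 tilt 0.44 yaw 38.5
tooltorque [ 0.054 -0.113 -0.004] sd [0.031 0.018 0.031] F [-0.02 -0.07 -5.25]
```

Call:
step_arm(
  moves=[
    {"x":0,"y":-6,"z":0,"spin":0,"claw":0},
    {"x":0,"y":-12,"z":0,"spin":0,"claw":0},
    {"x":0,"y":-12,"z":0,"spin":0,"claw":0},
    {"x":0,"y":-12,"z":0,"spin":0,"claw":0},
    {"x":0,"y":-12,"z":0,"spin":0,"claw":0},
  ],
)

```text
clock: 14.82
tool_pos: [0.395, 0.0764, 0.1859]
tool_rot: [0.944, 0.329, 0.002, 0.003]
ft_force: [-1.1, 0.5, -5.7]
width: 0.0179
```

```bash
python3 tq.py; python3 go.py .4318 .0293 .0665 38.5
```

```text
t 15.32 pos [0.3945 0.0769 0.1857] w 0.018 tilt 0.43 yaw 38.5
tooltorque [ 0.045 -0.105 -0.01 ] sd [0.027 0.037 0.033] F [-0.09 -0.02 -5.47]
t 15.32 pos [0.3945 0.0769 0.1857] yaw 38.5 zax [ 0.006 -0.005 -1.   ] q [ 0.07 -0.43  2.05 -0.01  1.51  0.97] w 0.018
F [-0.4   0.37 -4.95] T [-0.093  0.154  0.056]
cm [-0.06  5.96 11.96] spin 0.0
```

The difference is again about 0.01 N m, so yellow is silent. I'll stand it back.

Call:
step_arm(
  moves=[
    {"x":0,"y":3,"z":2,"spin":0,"claw":0},
    {"x":0,"y":6,"z":6,"spin":0,"claw":0},
    {"x":0,"y":6,"z":10,"spin":0,"claw":0},
    {"x":0,"y":6,"z":11.3,"spin":0,"claw":0},
    {"x":0,"y":6,"z":11.7,"spin":0,"claw":0},
    {"x":0,"y":6,"z":11.9,"spin":0,"claw":0},
    {"x":0,"y":6,"z":12,"spin":0,"claw":0},
    {"x":0,"y":6,"z":12,"spin":0,"claw":0},
  ],
)

```text
clock: 16.32
tool_pos: [0.4339, 0.0293, 0.0688]
tool_rot: [0.944, 0.33, 0.003, 0.004]
ft_force: [-6.0, -1.6, 6.6]
width: 0.0178
```

```bash
python3 go.py .4322 .0293 .0665 38.5
```

```text
t 16.32 pos [0.4339 0.0293 0.0688] yaw 38.6 zax [ 0.009 -0.005 -1.   ] q [-0.05 -0.21  2.1  -0.01  1.24  0.85] w 0.0178
F [-6.   -1.64  6.62] T [0.096 1.524 0.271]
cm [-0.14 -0.11  0.23] spin 0.001
```

It's resting on the table. I'll release and move to red.

Call:
step_arm(
  moves=[
    {"x":0,"y":0,"z":0,"spin":0,"claw":0.3},
    {"x":0,"y":0,"z":0,"spin":0,"claw":0.5},
    {"x":0,"y":0,"z":0,"spin":0,"claw":0.7},
    {"x":0,"y":0,"z":0,"spin":0,"claw":0.8},
    {"x":0,"y":0,"z":-4,"spin":0,"claw":0.8},
    {"x":0,"y":0,"z":-9,"spin":0,"claw":1},
    {"x":0,"y":0,"z":-13,"spin":0,"claw":1},
  ],
)

```text
clock: 17.2
tool_pos: [0.433, 0.0301, 0.2007]
tool_rot: [0.944, 0.33, 0.004, 0.004]
ft_force: [0.4, -1.1, 0.0]
width: 0.0835
```

```bash
python3 go.py .478 .2077 .2 35.8
```

```text
t 17.2 pos [0.433  0.0301 0.2007] yaw 38.6 zax [ 0.01  -0.005 -1.   ] q [-0.04 -0.34  1.96 -0.    1.51  0.85] w 0.0835
F [ 0.38 -1.1   0.05] T [-0.027  0.095 -0.009]
cm [ 14.59 -11.09   0.02] spin 0.048
```

Call:
step_arm(
  moves=[
    {"x":4,"y":-3,"z":0,"spin":0.02,"claw":1},
    {"x":8,"y":-6,"z":0,"spin":0.05,"claw":1},
    {"x":12,"y":-9.1,"z":0,"spin":0.05,"claw":1},
    {"x":14.6,"y":-11.1,"z":0,"spin":0.05,"claw":1},
    {"x":14.6,"y":-11.1,"z":0,"spin":0.05,"claw":1},
  ],
)

```text
clock: 17.82
tool_pos: [0.4778, 0.2097, 0.1996]
tool_rot: [0.951, 0.308, 0.003, 0.004]
ft_force: [-0.3, -0.6, -0.1]
width: 0.0928
```

```bash
python3 wh.py wr .478 .2077; python3 go.py .478 .2077 .066 35.8
```

```text
(np.int64(322), np.int64(234)) (101.0, 1684, array([319.7, 227.9], dtype=float32), array([0.4826, 0.2131]), 'sd', array([0.0051, 0.0183]), 'yaw', np.float64(35.4))
t 17.88 pos [0.4777 0.2084 0.1997] yaw 35.8 zax [ 0.009 -0.006 -1.   ] q [ 0.32 -0.08  1.74 -0.01  1.48  1.27] w 0.0928
F [-0.19  0.49 -0.75] T [-0.036  0.122  0.003]
cm [-0.06 -0.06 13.37] spin -0.0
```

View pics/wr.png

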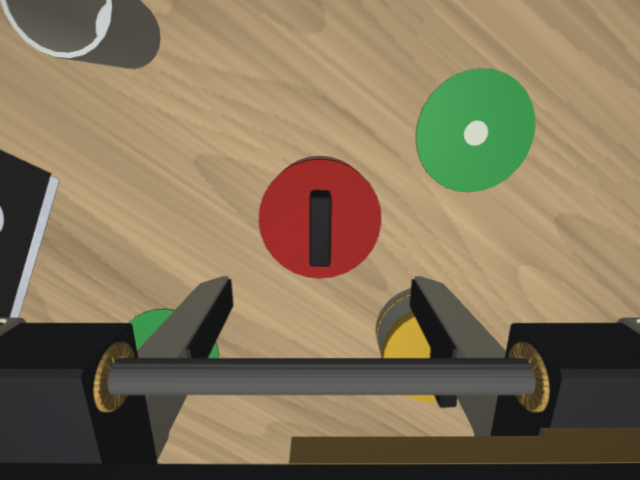

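The wrist view shows the red handle at (320,228), centred between the jaws, with the chosen mat's dot at (476,133).

Call:
step_arm(
  moves=[
    {"x":0.1,"y":-0.1,"z":5,"spin":0,"claw":1},
    {"x":0.2,"y":-0.1,"z":9,"spin":0,"claw":0.8},
    {"x":0.2,"y":-0.1,"z":12,"spin":0,"claw":0.6},
    {"x":0.2,"y":-0.1,"z":13.3,"spin":0,"claw":0.5},
    {"x":0.2,"y":-0.1,"z":13.4,"spin":0,"claw":0.4},
    {"x":0.2,"y":-0.1,"z":13.4,"spin":0,"claw":0},
    {"x":0.2,"y":-0.1,"z":13.4,"spin":0,"claw":0},
    {"x":0.2,"y":-0.1,"z":13.4,"spin":0,"claw":0},
    {"x":0.2,"y":-0.1,"z":13.4,"spin":0,"claw":0},
  ],
)

```text
clock: 19.0
tool_pos: [0.4799, 0.21, 0.0661]
tool_rot: [0.952, 0.307, 0.003, 0.004]
ft_force: [-0.5, -0.4, 9.9]
width: 0.0178
```

Call:
step_arm(
  moves=[
    {"x":0,"y":0,"z":-3,"spin":0,"claw":0},
    {"x":0,"y":0,"z":-7,"spin":0,"claw":0},
    {"x":0,"y":0,"z":-11,"spin":0,"claw":0},
    {"x":0,"y":0,"z":-12,"spin":0,"claw":0},
    {"x":0,"y":0,"z":-12,"spin":0,"claw":0},
  ],
)

```text
clock: 19.62
tool_pos: [0.4786, 0.2105, 0.1853]
tool_rot: [0.952, 0.307, 0.003, 0.004]
ft_force: [0.1, -0.7, -4.9]
width: 0.0178
```

Call:
step_arm(
  moves=[
    {"x":0,"y":5,"z":0,"spin":0,"claw":0},
    {"x":0,"y":0,"z":0,"spin":0,"claw":0},
    {"x":0,"y":-5,"z":0,"spin":0,"claw":0},
    {"x":0,"y":0,"z":0,"spin":0,"claw":0},
    {"x":0,"y":6,"z":0,"spin":0,"claw":0},
    {"x":0,"y":6,"z":0,"spin":0,"claw":0},
    {"x":0,"y":6,"z":0,"spin":0,"claw":0},
    {"x":0,"y":6,"z":0,"spin":0,"claw":0},
  ],
)

```text
clock: 20.62
tool_pos: [0.5126, 0.1625, 0.1844]
tool_rot: [0.951, 0.308, 0.002, 0.003]
ft_force: [0.5, -0.4, -5.1]
width: 0.0177
```

```bash
python3 tq.py
```

```text
t 21.12 pos [0.5138 0.162  0.186 ] w 0.0179 tilt 0.58 yaw 35.8
tooltorque [ 0.101 -0.129  0.001] sd [0.037 0.04  0.027] F [ 0.09 -0.04 -5.3 ]
```

Call:
step_arm(
  moves=[
    {"x":0,"y":-6,"z":0,"spin":0,"claw":0},
    {"x":0,"y":-12,"z":0,"spin":0,"claw":0},
    {"x":0,"y":-12,"z":0,"spin":0,"claw":0},
    {"x":0,"y":-12,"z":0,"spin":0,"claw":0},
    {"x":0,"y":-12,"z":0,"spin":0,"claw":0},
  ],
)

```text
clock: 21.75
tool_pos: [0.4443, 0.2585, 0.1849]
tool_rot: [0.952, 0.307, 0.003, 0.004]
ft_force: [-0.6, 0.1, -5.4]
width: 0.0177
```

```bash
python3 tq.py; python3 go.py .631 .129 .2 35.8
```

```text
t 22.25 pos [0.4436 0.2592 0.1848] w 0.0176 tilt 0.58 yaw 35.8
tooltorque [-0.026 -0.132  0.002] sd [0.028 0.027 0.017] F [ 0.09 -0.23 -5.37]
t 22.25 pos [0.4436 0.2592 0.1848] yaw 35.8 zax [ 0.009 -0.005 -1.   ] q [ 0.44 -0.09  1.77 -0.01  1.45  1.38] w 0.0176
F [ 0.62 -0.13 -5.44] T [-0.098  0.077 -0.004]
cm [ 7.59 21.54 -1.29] spin 0.0
```

The ends differ by 0.127 N m (+0.101 against −0.026), so red rattles. I'll carry it gently to over the mat.

Call:
step_arm(
  moves=[
    {"x":0.8,"y":2.2,"z":-0.5,"spin":0,"claw":0},
    {"x":2,"y":5.5,"z":-1,"spin":0,"claw":0},
    {"x":3.3,"y":9.3,"z":-1.3,"spin":0,"claw":0},
    {"x":4.6,"y":13,"z":-1.5,"spin":0,"claw":0},
    {"x":5.8,"y":16.5,"z":-1.5,"spin":0,"claw":0},
    {"x":6.8,"y":19.3,"z":-1.5,"spin":0,"claw":0},
    {"x":7.4,"y":21,"z":-1.5,"spin":0,"claw":0},
    {"x":7.6,"y":21.5,"z":-1.5,"spin":0,"claw":0},
    {"x":7.6,"y":21.5,"z":-1.5,"spin":0,"claw":0},
    {"x":7.6,"y":21.5,"z":-1.5,"spin":0,"claw":0},
  ],
)

```text
clock: 23.5
tool_pos: [0.6303, 0.1301, 0.2021]
tool_rot: [0.951, 0.308, 0.003, 0.004]
ft_force: [0.2, -0.3, -4.8]
width: 0.0178
```

```bash
python3 tq.py; python3 go.py .631 .129 .2 35.8; python3 - <<'E'
from h import *
for n in("top","side"): 
    im=get_image(n)[:,:,::-1].copy();c=camc(n)
    p,_=cv2.projectPoints(np.array([[.631,.129,.003],[.631,.129,.230]]),c["rvec"],c["tvec"],c["mtx"],c["distortion"]);print(n,p.reshape(-1,2).round())
    u,v=p.reshape(-1,2).mean(0).astype(int);a=im[max(0,v-110):v+130,max(0,u-120):u+200]
    cv2.imwrite(f"pics/{n}1.png",cv2.resize(a,None,fx=2,fy=2));print(max(0,u-120),max(0,v-110))
E
```

```text
t 24.0 pos [0.6309 0.1294 0.2022] w 0.0177 tilt 0.58 yaw 35.8
tooltorque [ 0.081 -0.146 -0.003] sd [0.026 0.033 0.034] F [-0.24 -0.3  -5.32]
t 24.0 pos [0.6309 0.1294 0.2022] yaw 35.8 zax [ 0.009 -0.005 -1.   ] q [ 0.13  0.25  1.39 -0.01  1.5   1.07] w 0.0177
F [-0.15  0.26 -5.33] T [-0.065  0.133 -0.037]
cm [-0.01  0.04  0.22] spin 0.0
top [[299. 204.]
 [295. 188.]]
176 85
side [[273. 258.]
 [266. 188.]]
149 113
```

View pics/side1.png

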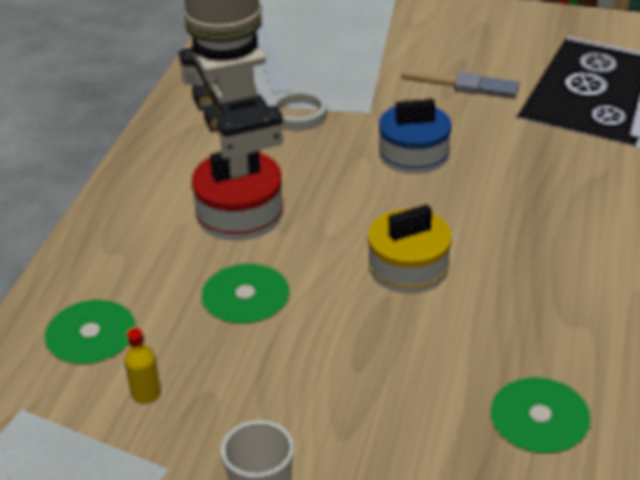

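View pics/top1.png

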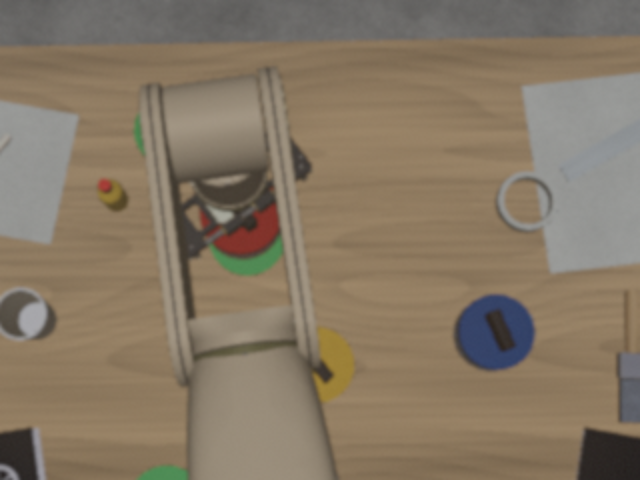

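The side view shows the red tin above the mat, whose dot is at full-frame (271,259) against a projected (273,258). Blue and yellow stand upright at their spots. I'll check the tin's tilt close up.

```bash
python3 - <<'E'
from h import *
from scipy.spatial.transform import Rotation as Ro
im=get_image("side")[:,:,::-1].copy();c=camc("side");s=monitor.observe()
big=cv2.resize(im[150:250,220:320],None,fx=6,fy=6,interpolation=cv2.INTER_CUBIC)
p=s["tool_pos"];t=np.linspace(0,2*np.pi,60)
for z,col in((p[2]-.0055,(255,255,0)),(p[2]-.0655,(255,0,255))):
    P=np.c_[p[0]+.056*np.cos(t),p[1]+.056*np.sin(t),np.full(60,z)]
    q=cv2.projectPoints(P,c["rvec"],c["tvec"],c["mtx"],c["distortion"])[0].reshape(-1,2)
    cv2.polylines(big,[((q-[220,150]+.5)*6).astype(np.int32)],True,col,1)
cv2.imwrite("pics/ov.png",big)
E
```

```text
(no output)
```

View pics/ov.png

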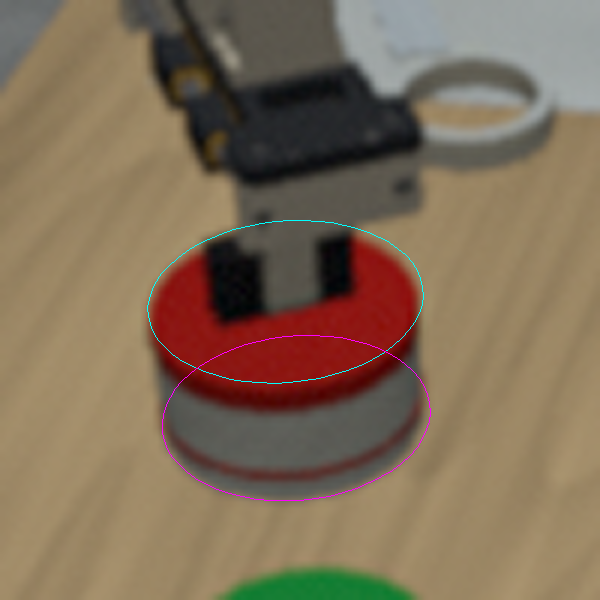

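The outlined upright drum matches the red tin to within about 2°, so it hangs upright. The reading is steady, so I'll hand it in.

```bash
python3 -c "
from cell import monitor,ticket
s=monitor.observe();print(s['clock'],s['tool_pos'],abs(s['dq']).max(),s['width']);print(ticket.finish_job())"
```

```text
24.15 [0.63090037 0.12932115 0.20215852] 0.0022220810910711522 0.017927143321929052
the job is handed in; nothing more can be done
None
```

The red tin is the one that rattles. I handed the job in at 24 s with the arm holding it still over the chosen green mat, its underside about 13 cm above the table.

- **Shakes:** I lifted and shook blue, then yellow, then red. Wrist torque between the two stroke ends changed by only about 0.01 N m for blue and yellow, but by 0.127 N m for red. That is what a loose ball should give.
- **Silent tins:** Blue and yellow are back upright, 1–2 mm from where they stood. Blue and red slipped by up to about 2 mm in the grip or on set-down at most.
- **Final hold:** The grip point is at (0.631, 0.129), and the mat centre agrees between the top and side cameras to about 3 mm. The side-view overlay shows the tin upright to within about 2°, and the joints were still.
- **Bystanders:** I moved nothing else, and the final side and top views show no sign of anything disturbed.
- **What went wrong:** The first move was refused for a missing "claw" value. My torque script failed on blue's first two readings, so I repeated its strokes to get them. Yellow's set-down gave a brief 1.5 N m moment from edge contact, with about 6.6 N upward. No other check failed or disagreed.

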